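Close up a row of storage bins and clip the seams

ROBOT

A 6-joint arm with a two-finger parallel gripper is mounted at the origin on the work surface. World frame = base frame: x ahead of the robot, y to its left, z up, the work surface at z = 0. Lengths are in m, angles in rad, forces in N, time in s.
With the tool pointing down it reaches from about 0.25 to 0.8 m from the base axis. Payload 8.5 kg.
Tool frame: the origin (TCP) lies midway between the tips of the shut fingers; the grasp point (between the pads) lies 19 mm behind it; z points along the fingers, y is the direction in which the jaws open and shut (so a half turn about z gives the same grasp; the last joint's range is limited). The gripper opens to 85 mm and grips with 20 to 120 N. Pads are 22 mm wide; open, the fingers measure 114 mm over their backs; the gripper's body (76 mm by 85 mm) begins 54 mm behind the grasp point. The pads swing forward as they close: fully open they stand 13 mm farther back than shut.
Start: joints at [1.186, 0.238, -0.013, 1.319, 0, 1.571], TCP at [0.197, 0.487, 0.231] pointing down, gripper open.
Joint ranges: [-2.66, 2.66], [-1.03, 1.9], [-1.14, 1.46], [-1.82, 2.27], [-1.45, 1.34], [-3.14, 3.14]. Speed limits (rad/s): [2.22, 2.22, 2.79, 3.14, 3.14, 3.14].

INTERFACE

Orientations are given as [roll, pitch, yaw] about the fixed x, y, z axes, in that order (R = Rz(yaw) Ry(pitch) Rx(roll)).
In Python, from station import ctrl gives the robot as it stands. Calls block until the motion is done:
- ctrl.reach(position, orientation): joint-space move of the TCP to a pose.
- ctrl.move_linear(position, orientation=None, vel=0.15): straight line of the TCP; orientation=None keeps the orientation; vel is the mean speed in m/s.
- ctrl.set_joints(angles): joint-space move.
- ctrl.command_gripper(opening, force=None): finger opening in m; force is the grip in N (None keeps the last); returns when the fingers have stopped.
- ctrl.wait(seconds).
- ctrl.inverse_kinematics(position, orientation): joint angles nearest the present ones, or None.
- ctrl.read_state(): the state.
- ctrl.read_camera(name): name is "scene" or "top"; returns the picture (400x640x3 uint8, red, green, blue); there is no depth.
- ctrl.camera_model(name): a dict with "intrinsics" (3x3 intrinsics, pixels), "dist_coeffs" ([k1, k2, p1, p2, k3] as OpenCV has them; the pictures are not rectified), "origin" and "attitude" of the camera in the world. Camera axes: x right, y up, looking along -z (the intrinsics and any distortion apply to the point x, -y, -z); pixel columns grow to the right and rows downward; lengths in m; the calibration is good to about 2 mm. A picture is of the moment at which its call begins. camera_model takes no time and is no camera call.
A pose or a line that the arm cannot do raises ctrl.MotionError and nothing moves.
- ctrl.sign_off(): hands the job in, once; it reports no verdict.
The state is a dict: "time": time; "q": joint angles; "dq": joint speeds; "joint_efforts": joint torques, N m; "eef_pos": TCP position; "tool_rot": TCP orientation; "force": force on the tool from outside, world axes, zero at the start; "ft_torque": the same for the moment, N m; "width": finger opening in m.
Only numpy, scipy, OpenCV 4.12 (cv2) and the standard library are available. Lean on these libraries where they do the work, as an engineer would, in place of code of your own. Each camera call takes 0.05 s, during which the arm holds its last target.

TASK

Build the row of storage bins: starting at the bin that is bracketed to the bench, stand every loose bin beside it in one straight row on its open side (away from the bracket), each pushed flush against its neighbour so that no gap is left and the fronts are in line. When the whole row is closed up, take spring clips off the rail and clip one over each seam, pushed fully down near the middle of the seam so that it pinches the two touching walls together. Put right anything that gets knocked out of place, and do not disturb the bottle, the tape roll or the panel connector.

Things in the scene. Friction and masses are not known exactly. Their poses are not given: they have to be found in the camera images.
- end_bin: Fixed white bin, start of the row: like the loose bins, with a 90 mm tall aluminium bracket on its -y side. Origin: centre of underside, z up. The row grows along its own +y: loose bins belong at y 105, 210, 315, 420 mm in its frame; seams at y 52.5, 157.5, 262.5, 367.5. At a seam two 5 mm walls stand side by side, top edges 60 mm above the bench.
- bin1: Loose storage bin 1 of up to 4, identical, open-topped white plastic: 105 mm wide (y), 68 mm deep (x), 60 mm tall, walls and floor 5 mm, symmetric, about 0.22 kg; stands on the bench. Origin: centre of the underside, z up. It can be gripped from above across its 68 mm depth.
- bin2: Loose storage bin 2 of up to 4, identical, open-topped white plastic: 105 mm wide (y), 68 mm deep (x), 60 mm tall, walls and floor 5 mm, symmetric, about 0.22 kg; stands on the bench. Origin: centre of the underside, z up. It can be gripped from above across its 68 mm depth.
- bin3: Loose storage bin 3 of up to 4, identical, open-topped white plastic: 105 mm wide (y), 68 mm deep (x), 60 mm tall, walls and floor 5 mm, symmetric, about 0.22 kg; stands on the bench. Origin: centre of the underside, z up. It can be gripped from above across its 68 mm depth.
- bin4: Loose storage bin 4 of up to 4, identical, open-topped white plastic: 105 mm wide (y), 68 mm deep (x), 60 mm tall, walls and floor 5 mm, symmetric, about 0.22 kg; stands on the bench. Origin: centre of the underside, z up. It can be gripped from above across its 68 mm depth.
- clip1: Black spring clip 1 of 4 (alike, 80 g, 72 mm tall, 36 mm wide in x), pinched on the rail. Origin: foot of the fixed jaw's gripping face; z up; opens along y. Jaws z 0-30: fixed y -8..0, sliding y q..q+8 (q: joint). A crown at z 30-37 rests on the clipped edge. Upright thumb plates z 30-72, 26 mm wide: y 21..27 and q-27..q-21; grip both from above, fingertips above z 38.
- clip2: Black spring clip 2 of 4 (alike, 80 g, 72 mm tall, 36 mm wide in x), pinched on the rail. Origin: foot of the fixed jaw's gripping face; z up; opens along y. Jaws z 0-30: fixed y -8..0, sliding y q..q+8 (q: joint). A crown at z 30-37 rests on the clipped edge. Upright thumb plates z 30-72, 26 mm wide: y 21..27 and q-27..q-21; grip both from above, fingertips above z 38.
- clip3: Black spring clip 3 of 4 (alike, 80 g, 72 mm tall, 36 mm wide in x), pinched on the rail. Origin: foot of the fixed jaw's gripping face; z up; opens along y. Jaws z 0-30: fixed y -8..0, sliding y q..q+8 (q: joint). A crown at z 30-37 rests on the clipped edge. Upright thumb plates z 30-72, 26 mm wide: y 21..27 and q-27..q-21; grip both from above, fingertips above z 38.
- clip4: Black spring clip 4 of 4 (alike, 80 g, 72 mm tall, 36 mm wide in x), pinched on the rail. Origin: foot of the fixed jaw's gripping face; z up; opens along y. Jaws z 0-30: fixed y -8..0, sliding y q..q+8 (q: joint). A crown at z 30-37 rests on the clipped edge. Upright thumb plates z 30-72, 26 mm wide: y 21..27 and q-27..q-21; grip both from above, fingertips above z 38.
- clip1_jaw (a joint): Jaw opening q of clip 1, m: 0 shut, 0.010 round the rail or two bin walls, 0.020 fully squeezed. Squeezing its two thumb plates together (54 mm over both when shut, 34 mm fully squeezed; 6 N shut, 14 N fully squeezed) spreads the jaws; letting go closes them. Plates and jaws are both centred on y = q/2 of the clip.
- clip2_jaw (a joint): Jaw opening q of clip 2, m: 0 shut, 0.010 round the rail or two bin walls, 0.020 fully squeezed. Squeezing its two thumb plates together (54 mm over both when shut, 34 mm fully squeezed; 6 N shut, 14 N fully squeezed) spreads the jaws; letting go closes them. Plates and jaws are both centred on y = q/2 of the clip.
- clip3_jaw (a joint): Jaw opening q of clip 3, m: 0 shut, 0.010 round the rail or two bin walls, 0.020 fully squeezed. Squeezing its two thumb plates together (54 mm over both when shut, 34 mm fully squeezed; 6 N shut, 14 N fully squeezed) spreads the jaws; letting go closes them. Plates and jaws are both centred on y = q/2 of the clip.
- clip4_jaw (a joint): Jaw opening q of clip 4, m: 0 shut, 0.010 round the rail or two bin walls, 0.020 fully squeezed. Squeezing its two thumb plates together (54 mm over both when shut, 34 mm fully squeezed; 6 N shut, 14 N fully squeezed) spreads the jaws; letting go closes them. Plates and jaws are both centred on y = q/2 of the clip.
- rail: Clip rail fixed to the bench: an upright aluminium strip 10 mm thick (x), 300 mm long (y), top edge 60 mm above the bench, on a flat foot 70 mm wide (x) and 8 mm thick. Origin: centre of the underside. The four clips sit along it, about 80 mm apart, opening along its x.
- spray: Bystander: clear bottle, 68 mm diameter, 190 mm tall; origin at its foot.
- tape: Bystander: roll of yellow tape lying flat, 100 mm diameter, 48 mm high; origin centre of its underside.
- connector: Bystander: round black panel connector lying flat, 70 mm diameter, 30 mm high, with crossed slots; origin centre of its underside.
Mind the look-alikes: they are no part of the job. What is shaped like the bin2 but green or orange is not meant.

How it is judged:
On the way:
1. every loose bin stands in the row beside the fixed bin, flush, let go and at rest ((y of bin1 in the frame of end_bin between 0.102 and 0.109 m or y of bin1 in the frame of end_bin between 0.207 and 0.214 m or y of bin1 in the frame of end_bin between 0.312 and 0.319 m or y of bin1 in the frame of end_bin between 0.417 and 0.424 m) and x of bin1 in the frame of end_bin between -0.006 and 0.006 m and height (world z) of each of bin1, bin2, bin3, bin4 below 0.004 m and angle between the y axis of each of bin1, bin2, bin3, bin4 and the y axis of end_bin, either way round below 0.05 rad and (y of bin2 in the frame of end_bin between 0.102 and 0.109 m or y of bin2 in the frame of end_bin between 0.207 and 0.214 m or y of bin2 in the frame of end_bin between 0.312 and 0.319 m or y of bin2 in the frame of end_bin between 0.417 and 0.424 m) and x of bin2 in the frame of end_bin between -0.006 and 0.006 m and (y of bin3 in the frame of end_bin between 0.102 and 0.109 m or y of bin3 in the frame of end_bin between 0.207 and 0.214 m or y of bin3 in the frame of end_bin between 0.312 and 0.319 m or y of bin3 in the frame of end_bin between 0.417 and 0.424 m) and x of bin3 in the frame of end_bin between -0.006 and 0.006 m and (y of bin4 in the frame of end_bin between 0.102 and 0.109 m or y of bin4 in the frame of end_bin between 0.207 and 0.214 m or y of bin4 in the frame of end_bin between 0.312 and 0.319 m or y of bin4 in the frame of end_bin between 0.417 and 0.424 m) and x of bin4 in the frame of end_bin between -0.006 and 0.006 m and (y of bin1 in the frame of end_bin between 0.102 and 0.109 m or y of bin2 in the frame of end_bin between 0.102 and 0.109 m or y of bin3 in the frame of end_bin between 0.102 and 0.109 m or y of bin4 in the frame of end_bin between 0.102 and 0.109 m) and (y of bin1 in the frame of end_bin between 0.207 and 0.214 m or y of bin2 in the frame of end_bin between 0.207 and 0.214 m or y of bin3 in the frame of end_bin between 0.207 and 0.214 m or y of bin4 in the frame of end_bin between 0.207 and 0.214 m) and (y of bin1 in the frame of end_bin between 0.312 and 0.319 m or y of bin2 in the frame of end_bin between 0.312 and 0.319 m or y of bin3 in the frame of end_bin between 0.312 and 0.319 m or y of bin4 in the frame of end_bin between 0.312 and 0.319 m) and linear speed of each of bin1, bin2, bin3, bin4 below 0.02 m/s and contact force between the fingers and bin1 below 0.5 N and contact force between the fingers and bin2 below 0.5 N and contact force between the fingers and bin3 below 0.5 N and contact force between the fingers and bin4 below 0.5 N), for 0.2 s.
At the end, for the whole second after the job is handed in: Every loose bin is in the closed row, within 4 mm of its flush place, 6 mm of in line, 0.05 rad of square; over each seam a clip, down within 5 mm, within 20 mm of mid seam, jaws 8.5 to 14.5 mm apart round both walls; all at rest ((y of bin1 in the frame of end_bin between 0.102 and 0.109 m or y of bin1 in the frame of end_bin between 0.207 and 0.214 m or y of bin1 in the frame of end_bin between 0.312 and 0.319 m or y of bin1 in the frame of end_bin between 0.417 and 0.424 m) and x of bin1 in the frame of end_bin between -0.006 and 0.006 m and height (world z) of each of bin1, bin2, bin3, bin4 below 0.004 m and angle between the y axis of each of bin1, bin2, bin3, bin4 and the y axis of end_bin, either way round below 0.05 rad and (y of bin2 in the frame of end_bin between 0.102 and 0.109 m or y of bin2 in the frame of end_bin between 0.207 and 0.214 m or y of bin2 in the frame of end_bin between 0.312 and 0.319 m or y of bin2 in the frame of end_bin between 0.417 and 0.424 m) and x of bin2 in the frame of end_bin between -0.006 and 0.006 m and (y of bin3 in the frame of end_bin between 0.102 and 0.109 m or y of bin3 in the frame of end_bin between 0.207 and 0.214 m or y of bin3 in the frame of end_bin between 0.312 and 0.319 m or y of bin3 in the frame of end_bin between 0.417 and 0.424 m) and x of bin3 in the frame of end_bin between -0.006 and 0.006 m and (y of bin4 in the frame of end_bin between 0.102 and 0.109 m or y of bin4 in the frame of end_bin between 0.207 and 0.214 m or y of bin4 in the frame of end_bin between 0.312 and 0.319 m or y of bin4 in the frame of end_bin between 0.417 and 0.424 m) and x of bin4 in the frame of end_bin between -0.006 and 0.006 m and (y of bin1 in the frame of end_bin between 0.102 and 0.109 m or y of bin2 in the frame of end_bin between 0.102 and 0.109 m or y of bin3 in the frame of end_bin between 0.102 and 0.109 m or y of bin4 in the frame of end_bin between 0.102 and 0.109 m) and (y of bin1 in the frame of end_bin between 0.207 and 0.214 m or y of bin2 in the frame of end_bin between 0.207 and 0.214 m or y of bin3 in the frame of end_bin between 0.207 and 0.214 m or y of bin4 in the frame of end_bin between 0.207 and 0.214 m) and (y of bin1 in the frame of end_bin between 0.312 and 0.319 m or y of bin2 in the frame of end_bin between 0.312 and 0.319 m or y of bin3 in the frame of end_bin between 0.312 and 0.319 m or y of bin4 in the frame of end_bin between 0.312 and 0.319 m) and ((y of clip1 in the frame of end_bin between 0.0425 and 0.0625 m and x of clip1 in the frame of end_bin between -0.02 and 0.02 m and z of clip1 in the frame of end_bin between 0.025 and 0.036 m and value of joint clip1_jaw between 0.0085 and 0.0145 m) or (y of clip2 in the frame of end_bin between 0.0425 and 0.0625 m and x of clip2 in the frame of end_bin between -0.02 and 0.02 m and z of clip2 in the frame of end_bin between 0.025 and 0.036 m and value of joint clip2_jaw between 0.0085 and 0.0145 m) or (y of clip3 in the frame of end_bin between 0.0425 and 0.0625 m and x of clip3 in the frame of end_bin between -0.02 and 0.02 m and z of clip3 in the frame of end_bin between 0.025 and 0.036 m and value of joint clip3_jaw between 0.0085 and 0.0145 m) or (y of clip4 in the frame of end_bin between 0.0425 and 0.0625 m and x of clip4 in the frame of end_bin between -0.02 and 0.02 m and z of clip4 in the frame of end_bin between 0.025 and 0.036 m and value of joint clip4_jaw between 0.0085 and 0.0145 m)) and ((y of clip1 in the frame of end_bin between 0.1475 and 0.1675 m and x of clip1 in the frame of end_bin between -0.02 and 0.02 m and z of clip1 in the frame of end_bin between 0.025 and 0.036 m and value of joint clip1_jaw between 0.0085 and 0.0145 m) or (y of clip2 in the frame of end_bin between 0.1475 and 0.1675 m and x of clip2 in the frame of end_bin between -0.02 and 0.02 m and z of clip2 in the frame of end_bin between 0.025 and 0.036 m and value of joint clip2_jaw between 0.0085 and 0.0145 m) or (y of clip3 in the frame of end_bin between 0.1475 and 0.1675 m and x of clip3 in the frame of end_bin between -0.02 and 0.02 m and z of clip3 in the frame of end_bin between 0.025 and 0.036 m and value of joint clip3_jaw between 0.0085 and 0.0145 m) or (y of clip4 in the frame of end_bin between 0.1475 and 0.1675 m and x of clip4 in the frame of end_bin between -0.02 and 0.02 m and z of clip4 in the frame of end_bin between 0.025 and 0.036 m and value of joint clip4_jaw between 0.0085 and 0.0145 m)) and ((y of clip1 in the frame of end_bin between 0.2525 and 0.2725 m and x of clip1 in the frame of end_bin between -0.02 and 0.02 m and z of clip1 in the frame of end_bin between 0.025 and 0.036 m and value of joint clip1_jaw between 0.0085 and 0.0145 m) or (y of clip2 in the frame of end_bin between 0.2525 and 0.2725 m and x of clip2 in the frame of end_bin between -0.02 and 0.02 m and z of clip2 in the frame of end_bin between 0.025 and 0.036 m and value of joint clip2_jaw between 0.0085 and 0.0145 m) or (y of clip3 in the frame of end_bin between 0.2525 and 0.2725 m and x of clip3 in the frame of end_bin between -0.02 and 0.02 m and z of clip3 in the frame of end_bin between 0.025 and 0.036 m and value of joint clip3_jaw between 0.0085 and 0.0145 m) or (y of clip4 in the frame of end_bin between 0.2525 and 0.2725 m and x of clip4 in the frame of end_bin between -0.02 and 0.02 m and z of clip4 in the frame of end_bin between 0.025 and 0.036 m and value of joint clip4_jaw between 0.0085 and 0.0145 m)) and (y of each of bin1, bin2, bin3, bin4 in the frame of end_bin below 0.365 m or (y of clip1 in the frame of end_bin between 0.3575 and 0.3775 m and x of clip1 in the frame of end_bin between -0.02 and 0.02 m and z of clip1 in the frame of end_bin between 0.025 and 0.036 m and value of joint clip1_jaw between 0.0085 and 0.0145 m) or (y of clip2 in the frame of end_bin between 0.3575 and 0.3775 m and x of clip2 in the frame of end_bin between -0.02 and 0.02 m and z of clip2 in the frame of end_bin between 0.025 and 0.036 m and value of joint clip2_jaw between 0.0085 and 0.0145 m) or (y of clip3 in the frame of end_bin between 0.3575 and 0.3775 m and x of clip3 in the frame of end_bin between -0.02 and 0.02 m and z of clip3 in the frame of end_bin between 0.025 and 0.036 m and value of joint clip3_jaw between 0.0085 and 0.0145 m) or (y of clip4 in the frame of end_bin between 0.3575 and 0.3775 m and x of clip4 in the frame of end_bin between -0.02 and 0.02 m and z of clip4 in the frame of end_bin between 0.025 and 0.036 m and value of joint clip4_jaw between 0.0085 and 0.0145 m)) and linear speed of each of bin1, bin2, bin3, bin4, clip1, clip2, clip3, clip4 below 0.02 m/s); the robot touches nothing.
It fails at once if the bottle is knocked away (more than 40 mm) (distance of spray from where it was at the start of the episode above 0.04 m).
It fails at once if the tape roll is knocked away (more than 40 mm) (distance of tape from where it was at the start of the episode above 0.04 m).
It fails at once if the panel connector is knocked away (more than 40 mm) (distance of connector from where it was at the start of the episode above 0.04 m).
Of bin1, bin2, bin3, bin4 only 3 to 4 are there at a start; the rules pass over those that are not, and their reading is None.
At some moment in a run one of bin1, bin2, bin3, bin4 may be knocked a few centimetres aside while the robot is not near it.
Once in a run the grip may slacken for a moment while it holds something.
It also fails if it takes over 210 s, if anything falls off the work surface, if the arm or the gripper's body presses on something with over 40 N, if the wrist force passes 120 N, or if a joint passes its speed limit or range.

## Working session

There is one attempt and no reset: what is moved stays moved. The work goes in short steps, each a Python script; the robot and the scene stay as the last script left them, time stands still between calls to the robot, and variables do not carry over. Pictures are saved under pics/ and viewed, and the job is handed in when it is done.

```bash
ls; mkdir -p pics; python3 - <<'E'
from station import ctrl
import cv2
for n in("scene","top"):
    im=ctrl.read_camera(n); cv2.imwrite(f"pics/{n}0.png",im[:,:,::-1]); m=ctrl.camera_model(n); print(n,m)
s=ctrl.read_state(); print(s)
E
```

```text
pics
scene {'intrinsics': array([[499.42387468,   0.        , 319.33046614],
       [  0.        , 499.42387468, 198.6328467 ],
       [  0.        ,   0.        ,   1.        ]]), 'dist_coeffs': array([0.00737713, 0.        , 0.        , 0.        , 0.        ]), 'origin': array([ 1.36033198, -0.13888054,  1.22675562]), 'attitude': array([ 0.63089774, -0.00763236,  1.43960792])}
top {'intrinsics': array([[455.73201006,   0.        , 324.52389403],
       [  0.        , 455.73201006, 201.33793587],
       [  0.        ,   0.        ,   1.        ]]), 'dist_coeffs': array([0.01265314, 0.        , 0.        , 0.        , 0.        ]), 'origin': array([ 0.29162533, -0.01995422,  1.37722706]), 'attitude': array([ 0.16667742, -0.00604805, -1.54895448])}
{'time': 0.1, 'q': array([ 1.18596055e+00,  2.38689146e-01, -1.41557331e-02,  1.31918439e+00,
       -1.49048354e-05,  1.57079595e+00]), 'dq': array([-2.21998044e-03, -8.40944283e-04,  1.38954591e-03,  6.23098484e-04,
        7.02630053e-05, -7.75261528e-04]), 'joint_efforts': array([-5.07378099e-04, -5.39719534e+01,  3.46998918e+01,  1.34556307e-02,
       -3.90042226e-05,  9.38158308e-06]), 'eef_pos': array([0.19695738, 0.4862653 , 0.23076404]), 'tool_rot': array([-3.14035971e+00,  1.49043594e-05,  2.75675727e+00]), 'force': array([ 0.64987939, -0.97275244, -0.57211437]), 'ft_torque': array([ 0.00706175,  0.05185892, -0.00151023]), 'width': 0.08582943593770237}
```

View pics/scene0.png

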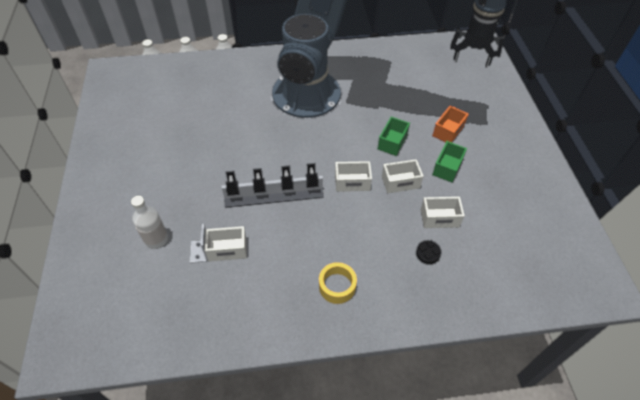

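View pics/top0.png

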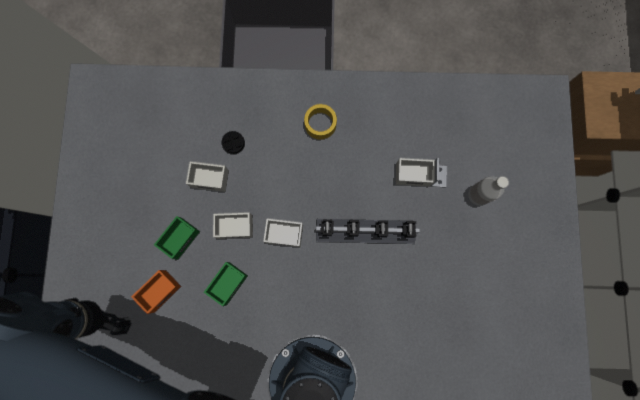

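Three white loose bins (top view: (206,176), (232,226), (283,233)); the fixed one with bracket at (416,171). Green and orange trays at (177,238), (227,284) and (156,292) don't fit. The clips sit on the rail around (326–408,229). Next I'll write the helpers and take enlarged crops.

```bash
cat > h.py <<'E'
import numpy as np, cv2
from scipy.spatial.transform import Rotation as Ro
from station import ctrl
class Cam:
    def __init__(s,n):
        m=ctrl.camera_model(n); s.n=n; s.K=m['intrinsics']; s.d=m['dist_coeffs']; s.o=m['origin']; s.R=Ro.from_euler('xyz',m['attitude']).as_matrix()
    def img(s): return ctrl.read_camera(s.n)[:,:,::-1].copy()
    def proj(s,P):
        P=np.atleast_2d(P).astype(float); c=(P-s.o)@s.R; c=c*[1,-1,-1]
        return cv2.projectPoints(c.reshape(-1,1,3),np.zeros(3),np.zeros(3),s.K,s.d)[0].reshape(-1,2)
    def rays(s,px):
        u=cv2.undistortPoints(np.float64(px).reshape(-1,1,2),s.K,s.d).reshape(-1,2)
        return np.c_[u[:,0],-u[:,1],-np.ones(len(u))]@s.R.T
    def plane(s,px,z):
        r=s.rays(px); return s.o+r*((z-s.o[2])/r[:,2])[:,None]
top=Cam('top'); scn=Cam('scene')
def whitemask(im,lo=130):
    hsv=cv2.cvtColor(im,cv2.COLOR_BGR2HSV); return ((hsv[...,1]<50)&(hsv[...,2]>lo)).astype(np.uint8)*255
E
python3 - <<'E'
from h import *
im=cv2.imread('pics/top0.png')
print(top.proj([[0,0,0]]),top.proj([[.5,0,0]]),top.proj([[.5,.3,0]]),scn.proj([[0,0,0],[.5,.3,0]]))
c=im[120:270,170:450]; cv2.imwrite('pics/topc.png',cv2.resize(c,None,fx=2.8,fy=2.8,interpolation=cv2.INTER_CUBIC))
im=cv2.imread('pics/scene0.png')
c=im[130:280,180:480]; cv2.imwrite('pics/scnc.png',cv2.resize(c,None,fx=2.6,fy=2.6,interpolation=cv2.INTER_CUBIC))
E
```

```text
[[312.44356963 381.08963127]] [[316.75920218 208.73488278]] [[218.48676657 206.52815264]] [[305.53124126  92.88599529]
 [421.62549241 195.35068673]]
```

View pics/topc.png

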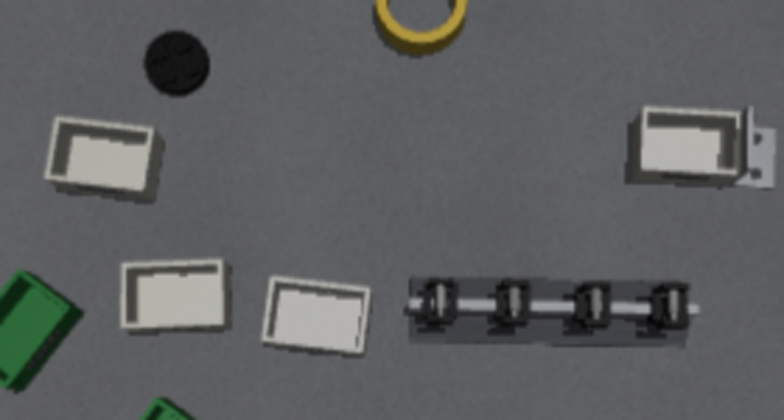

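View pics/scnc.png

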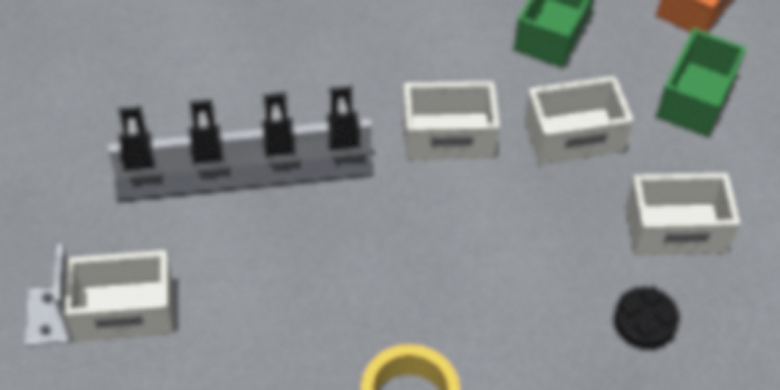

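```bash
cat >> h.py <<'E'
def rects(im,cam=top,lo=130,z=.06,up=4,amin=300):
    """outer-rim rectangles of white bins: list (centre xy, yaw of long axis wrt +y, depth, width)"""
    big=cv2.resize(im,None,fx=up,fy=up,interpolation=cv2.INTER_CUBIC)
    m=whitemask(big,lo); out=[]
    for c in cv2.findContours(m,cv2.RETR_EXTERNAL,cv2.CHAIN_APPROX_NONE)[0]:
        if cv2.contourArea(c)<amin*up*up: continue
        px=(c.reshape(-1,2)+.5)/up-.5
        P=cam.plane(px,z)[:,:2]
        (cx,cy),(w,h),a=cv2.minAreaRect((P*1000).astype(np.float32))
        box=cv2.boxPoints(((cx,cy),(w,h),a))
        e=[box[1]-box[0],box[2]-box[1]]; l=max(e,key=np.linalg.norm); 
        if l[1]<0: l=-l
        out.append((np.array([cx,cy])/1000,np.arctan2(-l[0],l[1]),min(w,h),max(w,h),px.mean(0)))
    return out
E
python3 - <<'E'
from h import *
for n,cam in(('top',top),('scene',scn)):
  im=cv2.imread(f'pics/{n}0.png')
  for lo in (110,130,150):
    print(n,lo)
    for r in rects(im,cam,lo):
        if 40<r[2]<100 and r[3]<160: print(r[0].round(4),round(r[1],3),round(r[2],1),round(r[3],1),r[4].round(0))
E
```

```text
top 110
[0.4222 0.0973] -0.097 71.8 108.0 [282. 232.]
[0.4402 0.2474] 0.058 71.4 107.8 [231. 224.]
[0.5872 0.3323] -0.099 71.7 108.3 [205. 174.]
[ 0.6155 -0.293 ] -0.035 71.8 105.2 [416. 167.]
top 130
[0.4218 0.0971] -0.097 69.5 106.0 [282. 232.]
[0.4397 0.247 ] 0.064 68.8 105.6 [231. 224.]
[0.5869 0.3319] -0.102 69.3 106.2 [205. 174.]
[ 0.615  -0.2927] -0.038 69.4 103.2 [416. 167.]
top 150
[0.4215 0.097 ] -0.098 67.3 104.2 [282. 232.]
[0.4395 0.2471] 0.065 67.0 104.2 [231. 224.]
[0.5865 0.3317] -0.102 67.1 104.1 [205. 174.]
[ 0.6147 -0.2927] -0.037 67.1 101.7 [415. 167.]
scene 110
scene 130
scene 150
[ 0.7149 -0.7012] 0.004 64.9 86.3 [ 65. 289.]
[ 0.6392 -0.7401] 1.552 40.1 155.5 [ 51. 265.]
```

```bash
cat >> h.py <<'E'
import time
E0=np.array([.615,-.2940]); EY=-.037   # end bin, as measured
def ef(x,y,E=None,Y=None):
    Y=EY if Y is None else Y; E=E0 if E is None else E
    c,s=np.cos(Y),np.sin(Y); return E+np.array([c*x-s*y,s*x+c*y])
def ori(binyaw): return [np.pi,0,np.pi/2+binyaw]
def st():
    s=ctrl.read_state(); return s
def F(): return st()['force']
def pick(xy,yaw,z=.02,zs=.2,force=45):
    ctrl.reach([*xy,zs],ori(yaw)); ctrl.command_gripper(.085)
    ctrl.move_linear([*xy,z],vel=.12); 
    ctrl.command_gripper(.04,force); s=st(); print('pick width',s['width'],'t',s['time'],'F',s['force'].round(1))
    return s['width']
def find(im=None,show=True):
    im=top.img() if im is None else im
    R=[r for r in rects(im) if 60<r[2]<80 and 90<r[3]<115]
    if show:
        for r in R: print('bin',r[0].round(4),round(r[1],3),round(r[2],1),round(r[3],1))
    return im,R
E
python3 - <<'E'
from h import *
im=cv2.imread('pics/top0.png')
print('tape',top.plane([[320,121]],.048),'conn',top.plane([[233,142]],.03),'spray',top.plane([[502,182]],.19))
for p,y in (((.4218,.0971),-.097),((.4397,.247),.064),((.587,.332),-.1),(ef(0,108),EY) if 0 else (ef(0,.108),EY),(ef(0,.315),EY)):
    for z in(.02,.25): print(p,ctrl.inverse_kinematics([*p,z],ori(y)))
w=pick((.4218,.0971),-.097)
ctrl.move_linear([.4218,.0971,.19],vel=.15)
print(st()['width'],F(),st()['time'])
E
```

```text
tape [[ 0.76320966 -0.00390707  0.048     ]] conn [[0.69601933 0.26075532 0.03      ]] spray [[ 0.55446202 -0.49395211  0.19      ]]
(0.4218, 0.0971) [ 0.22626202  0.26984745 -0.58025256  0.72069632  0.          1.89405835]
(0.4218, 0.0971) [ 0.22626202  0.07366341 -0.16749684  1.32963607  0.          1.89405835]
(0.4397, 0.247) [ 0.51181699  0.37015401 -0.41744298  0.78319933  0.          2.01861332]
(0.4397, 0.247) [ 0.51181699  0.19698533 -0.01986642  1.35394458  0.          2.01861332]
(0.587, 0.332) [0.51473194 0.61421485 0.03112684 0.98770832 0.         2.18552827]
(0.587, 0.332) [0.51473194 0.50592674 0.44242465 1.50729424 0.         2.18552827]
[ 0.61899509 -0.18607392] [-0.29201308  0.57215293 -0.0504571   0.9481863   0.          1.31578325]
[ 0.61899509 -0.18607392] [-0.29201308  0.45128858  0.35150089  1.47100863  0.          1.31578325]
[0.62665234 0.02078441] [ 0.03315521  0.54371829 -0.1047155   0.92236254  0.          1.64095154]
[0.62665234 0.02078441] [0.03315521 0.41482908 0.29295621 1.44892346 0.         1.64095154]
pick width 0.06748488487066487 t 3.9167 F [-0.8  0.1  5.6]
0.06785287624662935 [ 0.47275048  0.25774422 -2.05459946] 5.2
```

```bash
cat >> h.py <<'E'
def place(slot_y,z=.0205,gap=.008,over=0.004,fmax=12,dx=0.):
    p=ef(dx,slot_y+gap); o=ori(EY)
    ctrl.reach([*p,.19],o); ctrl.move_linear([*p,z+.03],o,vel=.15); ctrl.move_linear([*p,z],vel=.05)
    f0=F(); print('down F',f0.round(1),'w',round(st()['width'],4))
    d=ef(0,1)-ef(0,0)
    y=slot_y+gap
    while y>slot_y-over:
        y-=.001; q=ef(dx,y); ctrl.move_linear([*q,z],vel=.02); f=(F()-f0)[:2]@d
        if abs(f)>fmax: break
    print('push stop y',round(y,4),'f',round(f,1),'tcp',st()['eef_pos'].round(4))
    ctrl.command_gripper(.085); s=st(); e=s['eef_pos']
    print('released',s['time'],s['force'].round(1))
    ctrl.move_linear([e[0],e[1],.2],vel=.2)
E
python3 - <<'E'
from h import *
place(.105)
ctrl.reach([.4397,.247,.2],ori(.064))
im,R=find(); cv2.imwrite('pics/t1.png',im); print(st()['time'])
cv2.imwrite('pics/s1.png',scn.img())
E
```

```text
down F [-3.6  0.7  5.2] w 0.0678
push stop y 0.103 f 14.0 tcp [ 0.6191 -0.1885  0.0206]
released 11.1417 [-0.  -0.3  0. ]
bin [0.5881 0.328 ] -0.099 66.9 99.1
13.9667
```

View pics/t1.png

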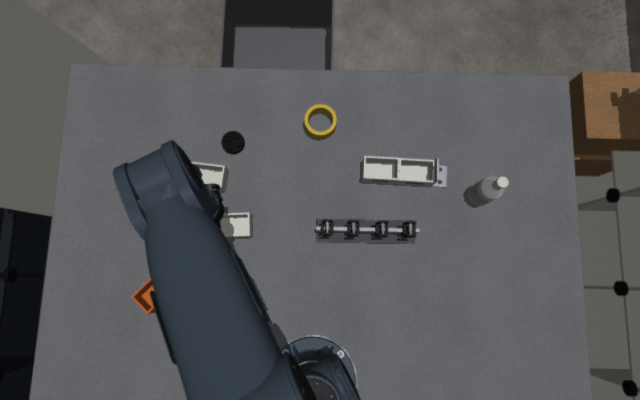

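View pics/s1.png

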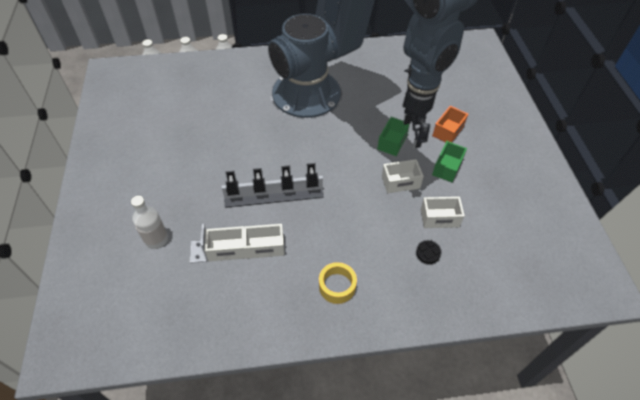

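The first bin stands flush beside the fixed one (top: rims 363–437 at row ~170). Check the joined outline numerically, then the next bin.

```bash
cat >> h.py <<'E'
def rowrect(im):
    for r in rects(im,lo=130):
        if 60<r[2]<85 and r[3]>190: print('row',r[0].round(4),round(r[1],4),round(r[2],1),round(r[3],1))
E
python3 - <<'E'
from h import *
im=cv2.imread('pics/t1.png'); rowrect(im)
w=pick((.4397,.247),.064)
ctrl.move_linear([.4397,.247,.19],vel=.15)
place(.210)
ctrl.reach([.45,.40,.22],ori(-.1))
im,R=find(); cv2.imwrite('pics/t2.png',im); rowrect(im); print(st()['time'])
E
```

```text
row [ 0.6176 -0.2399] -0.0429 70.8 209.5
pick width 0.0677344796665898 t 16.4333 F [-1.3 -0.5  5.5]
down F [-4.3 -0.   6.9] w 0.0672
push stop y 0.208 f 15.7 tcp [ 0.6231 -0.0836  0.0207]
released 23.7667 [-0.4  0.1  0.1]
bin [0.5869 0.332 ] -0.098 70.1 107.1
row [ 0.6198 -0.1875] -0.0408 70.9 314.7
26.7417
```

View pics/t2.png

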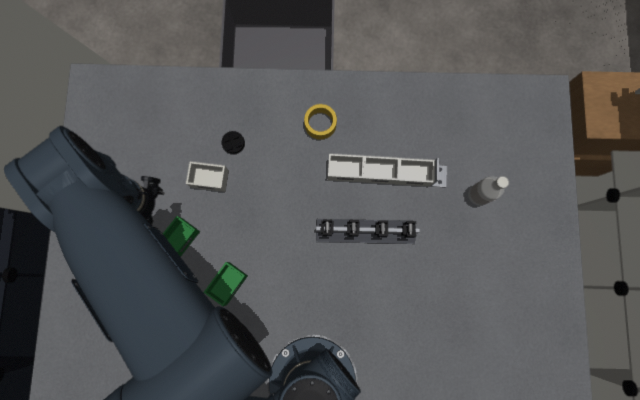

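Two bins are placed and the row outline is 314.7 mm (3×105). Now the third, at (206,176).

```bash
python3 - <<'E'
from h import *
w=pick((.5869,.332),-.1)
ctrl.move_linear([.5869,.332,.19],vel=.15)
place(.315)
ctrl.reach([.40,.40,.25],ori(-.1))
im,R=find(); cv2.imwrite('pics/t3.png',im); rowrect(im); print(st()['time'])
c=im[130:270,270:450]; cv2.imwrite('pics/t3c.png',cv2.resize(c,None,fx=4.4,fy=4.2,interpolation=cv2.INTER_CUBIC))
E
```

```text
pick width 0.06705134987534124 t 29.575 F [-0.2 -0.4  6.2]
down F [-4.8 -0.5  8.1] w 0.0672
push stop y 0.314 f 12.2 tcp [0.6272 0.0217 0.0208]
released 36.4333 [-0.6 -0.   0.8]
bin [0.6434 0.0553] -0.037 70.0 106.9
row [ 0.6197 -0.1877] -0.0406 70.6 314.3
39.1667
```

View pics/t3c.png

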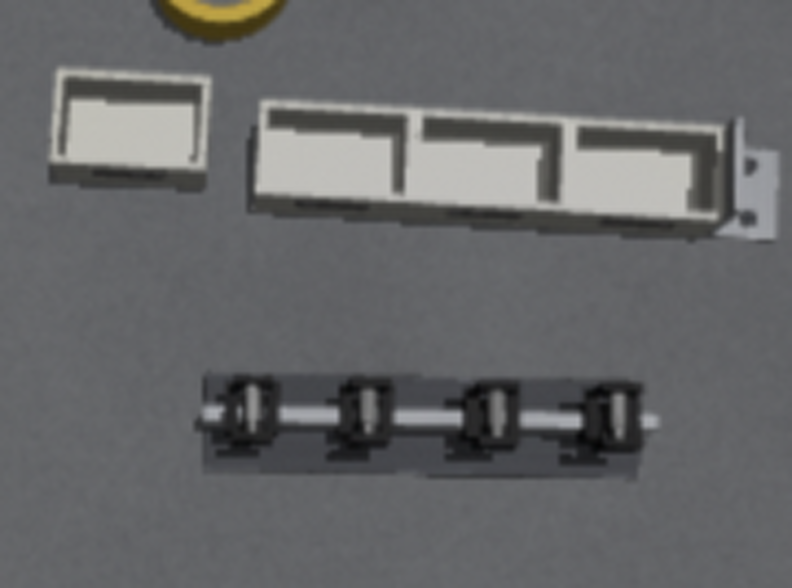

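The third bin was knocked aside (to (0.643, 0.055)), leaving a gap at crop (230,140). I'll re-measure and re-place it.

```bash
python3 - <<'E'
from h import *
im,R=find(); b=[r for r in R if r[3]<115][0]
p=b[0]; 
w=pick(p,b[1])
ctrl.move_linear([*p,.12],vel=.15)
place(.315)
ctrl.reach([.40,.40,.25],ori(-.1))
im,R=find(); cv2.imwrite('pics/t4.png',im); rowrect(im); print(st()['time'])
c=im[130:270,270:450]; cv2.imwrite('pics/t4c.png',cv2.resize(c,None,fx=4.4,fy=4.2,interpolation=cv2.INTER_CUBIC))
im=scn.img();cv2.imwrite('pics/s4.png',im)
c=im[150:280,180:340]; cv2.imwrite('pics/s4c.png',cv2.resize(c,None,fx=4.6,fy=4.6,interpolation=cv2.INTER_CUBIC))
E
```

```text
bin [0.6433 0.0553] -0.037 69.8 106.8
pick width 0.0674995055049411 t 42.95 F [-1.8  0.   6. ]
down F [-4.   0.1  7.7] w 0.0675
push stop y 0.313 f 14.8 tcp [0.6271 0.0213 0.0208]
released 48.8333 [0.  0.9 0.5]
row [ 0.6217 -0.135 ] -0.0396 70.7 419.8
51.575
```

View pics/t4c.png

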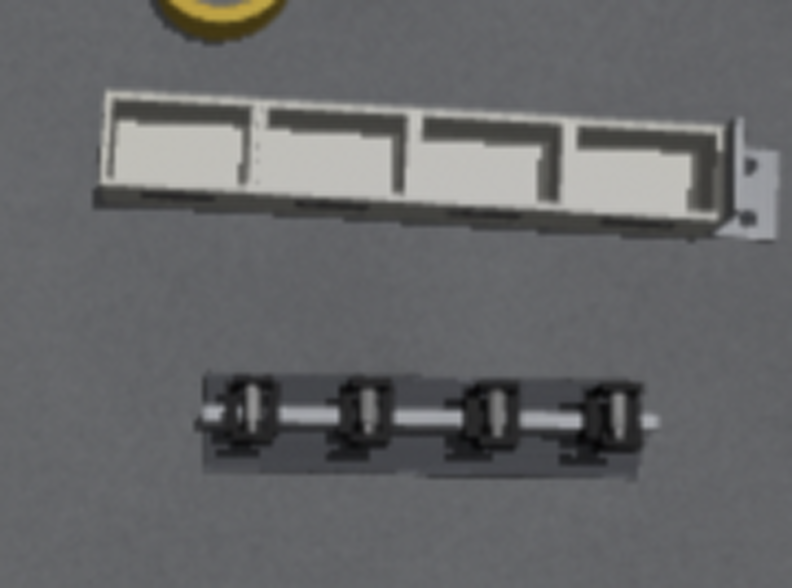

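View pics/s4c.png

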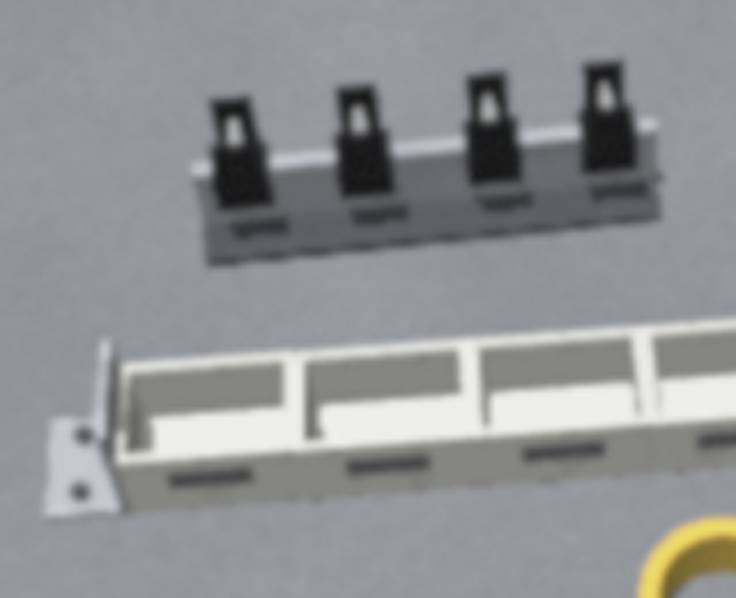

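The row is closed up: 419.8 mm outline, 4×105, with no gaps in either view. Next I'll measure the rail strip and clips.

```bash
sed -i 's/^E0=.*/E0=np.array([.6150,-.2933]); EY=-.0395/' h.py; python3 - <<'E'
from h import *
im=cv2.imread('pics/t4.png'); up=4
big=cv2.resize(im,None,fx=up,fy=up,interpolation=cv2.INTER_CUBIC)
v=cv2.cvtColor(big,cv2.COLOR_BGR2HSV)[...,2]
x0,y0,x1,y1=[k*up for k in (312,212,425,250)]
roi=v[y0:y1,x0:x1]
m=(roi>135).astype(np.uint8)*255
pts=[]
for c in cv2.findContours(m,cv2.RETR_EXTERNAL,cv2.CHAIN_APPROX_NONE)[0]:
    a=cv2.contourArea(c)/16; 
    if a<5: continue
    x,y,w,h=cv2.boundingRect(c); pm=((c.reshape(-1,2).mean(0)+[x0,y0])+.5)/up-.5
    print('bright',round(a),((x+x0)/up,(y+y0)/up,w/up,h/up),top.plane([pm],.06)[0].round(4),top.plane([pm],.10)[0].round(4))
m=(roi<50).astype(np.uint8)*255
for c in cv2.findContours(m,cv2.RETR_EXTERNAL,cv2.CHAIN_APPROX_NONE)[0]:
    a=cv2.contourArea(c)/16
    if a<20: continue
    x,y,w,h=cv2.boundingRect(c); P=np.array([[x+x0,y+y0],[x+w+x0,y+h+y0]])/up-.4
    print('dark',round(a),P.round(1).tolist(),top.plane(P,.102)[:,:2].round(4).tolist())
c=im[210:252,312:425]; cv2.imwrite('pics/rail.png',cv2.resize(c,None,fx=7,fy=7,interpolation=cv2.INTER_CUBIC))
E
```

```text
bright 9 (416.0, 228.5, 3.75, 3.5) [ 0.4359 -0.2942  0.06  ] [ 0.4315 -0.2859  0.1   ]
bright 37 (388.5, 228.25, 13.5, 3.5) [ 0.435  -0.2287  0.06  ] [ 0.4307 -0.2223  0.1   ]
bright 39 (359.75, 227.75, 15.0, 3.25) [ 0.4353 -0.1479  0.06  ] [ 0.4309 -0.144   0.1   ]
bright 35 (333.75, 227.0, 13.0, 3.5) [ 0.4351 -0.0695  0.06  ] [ 0.4307 -0.068   0.1   ]
bright 9 (316.25, 226.75, 4.25, 3.0) [ 0.4352 -0.0055  0.06  ] [ 0.4309 -0.006   0.1   ]
dark 248 [[392.1, 220.8], [415.4, 240.4]] [[0.4549, -0.2146], [0.4014, -0.2796]]
dark 460 [[343.4, 219.6], [388.8, 239.4]] [[0.4553, -0.0772], [0.4025, -0.2054]]
dark 213 [[315.8, 219.4], [335.4, 238.4]] [[0.4543, 0.0003], [0.4019, -0.0556]]
```

View pics/rail.png

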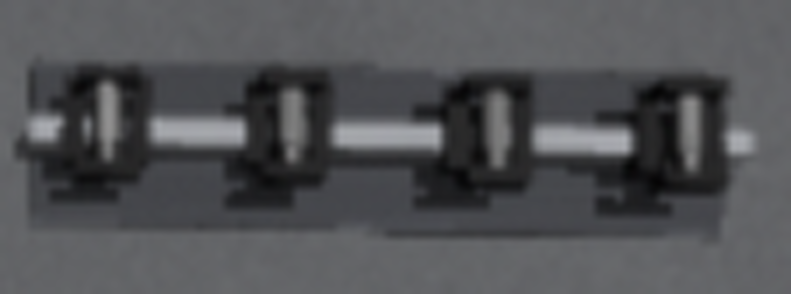

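```bash
python3 - <<'E'
from h import *
for a,b in ((327.3,327.1),(353.9,353.2),(383,381.6),(410.4,409)):
    print(top.plane([[a,227.5]],.09)[0].round(4), top.plane([[b,229]],.065)[0].round(4), scn.proj([[.435,top.plane([[b,229]],.065)[0][1],.102]]))
E
```

```text
[ 0.4332 -0.0325  0.09  ] [ 0.4316 -0.0323  0.065 ] [[311.12470016 168.24718035]]
[ 0.4349 -0.108   0.09  ] [ 0.4333 -0.1077  0.065 ] [[285.34715216 170.74166458]]
[ 0.4368 -0.1906  0.09  ] [ 0.4352 -0.1899  0.065 ] [[257.02640897 173.4808275 ]]
[ 0.4386 -0.2684  0.09  ] [ 0.437  -0.2691  0.065 ] [[229.43451937 176.14806218]]
```

```bash
cat >> h.py <<'E'
RX=.4345; CY=[-.0324,-.1078,-.190,-.2687]; ZC=.070
def clip_pick(x,y):
    o=ori(0); ctrl.reach([x,y,.20],o); ctrl.command_gripper(.085)
    ctrl.move_linear([x,y,ZC],o,vel=.12)
    ctrl.command_gripper(.030,40); s=st(); print('squeezed w',round(s['width'],4),'F',s['force'].round(1),'t',s['time'])
    return s['width']
E
python3 - <<'E'
from h import *
clip_pick(RX,CY[0])
ctrl.move_linear([RX,CY[0],.15],vel=.08)
s=st();print(s['width'],s['force'].round(2),s['time'],s['eef_pos'])
cv2.imwrite('pics/s5.png',scn.img()); im=scn.img()
c=im[90:240,220:400]; cv2.imwrite('pics/s5c.png',cv2.resize(c,None,fx=4,fy=4,interpolation=cv2.INTER_CUBIC))
E
```

```text
squeezed w 0.0321 F [-1.2 -0.4 19.1] t 55.2167
0.03200604201671339 [ 0.17 -1.11 -0.98] 56.3667 [ 0.43414007 -0.03237914  0.14951821]
```

View pics/s5c.png

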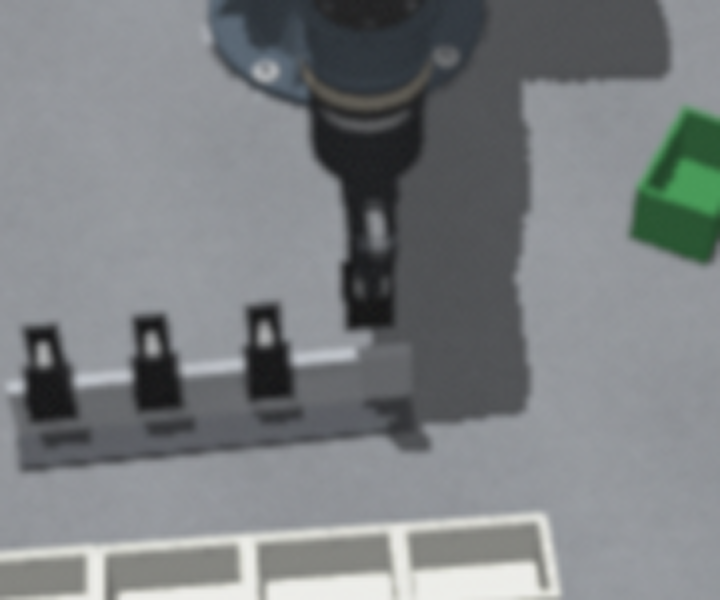

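The clip is off the rail and in the grip at crop (370,290), with its jaws held open. Now over seam 3 (the +y-most).

```bash
cat >> h.py <<'E'
def clip_place(sy,zt=.15):
    o=[np.pi,0,EY]; p=ef(0,sy)
    ctrl.reach([*p,zt],o); s=st(); print('above',s['eef_pos'].round(4),'w',round(s['width'],4))
    ctrl.move_linear([*p,.082],o,vel=.1); f0=F(); z=.082; f=f0*0
    while z>.066:
        z-=.001; ctrl.move_linear([*p,z],vel=.03); f=F()-f0
        if f[2]>8: break
        if np.hypot(f[0],f[1])>15: print('side force',f); break
    s=st(); print('down z',round(z,4),'f',f.round(1),'w',round(s['width'],4))
    return z
def clip_release(wide=.07):
    ctrl.command_gripper(wide); s=st(); print('released F',s['force'].round(1),'w',round(s['width'],4))
    e=s['eef_pos']; ctrl.move_linear([e[0],e[1],.19],vel=.15); print('t',st()['time'])
E
python3 - <<'E'
from h import *
clip_place(.2625)
E
```

```text
above [ 0.625  -0.031   0.1498] w 0.0322
down z 0.071 f [-3.6  1.2  8.5] w 0.032
```

```bash
python3 - <<'E'
from h import *
clip_release()
ctrl.reach([.4345,-.1078,.2],ori(0))
im=scn.img(); cv2.imwrite('pics/s6.png',im)
c=im[150:280,180:340]; cv2.imwrite('pics/s6c.png',cv2.resize(c,None,fx=4.6,fy=4.6,interpolation=cv2.INTER_CUBIC))
E
```

```text
released F [ 0.3 -0.   0.2] w 0.0702
t 62.9
```

View pics/s6c.png

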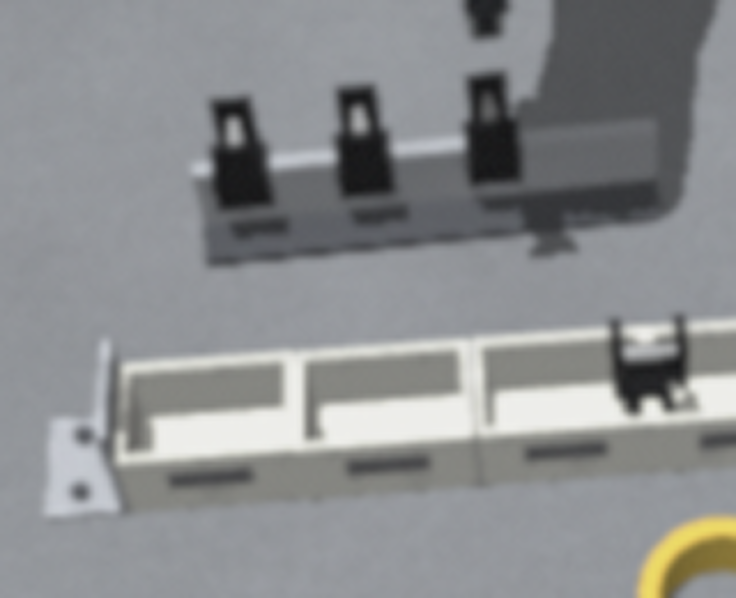

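Clip 3 sits on seam 3 (crop (650,360)). A thin line has opened at seam 2 (475,400), so I'll measure the row from the top.

```bash
python3 - <<'E'
from h import *
ctrl.reach([.30,.40,.25],ori(-.1))
im=top.img(); cv2.imwrite('pics/t7.png',im); rowrect(im)
for r in rects(im): 
    if r[3]<450 and 50<r[2]<110: print(r[0].round(4),round(r[1],4),round(r[2],1),round(r[3],1))
c=im[140:200,310:450]; cv2.imwrite('pics/t7c.png',cv2.resize(c,None,fx=5.6,fy=5.6,interpolation=cv2.INTER_CUBIC)); print(st()['time'])
E
```

```text
row [ 0.6216 -0.1341] -0.0395 70.3 421.5
[ 0.6216 -0.1341] -0.0395 70.3 421.5
66.4917
```

View pics/t7c.png

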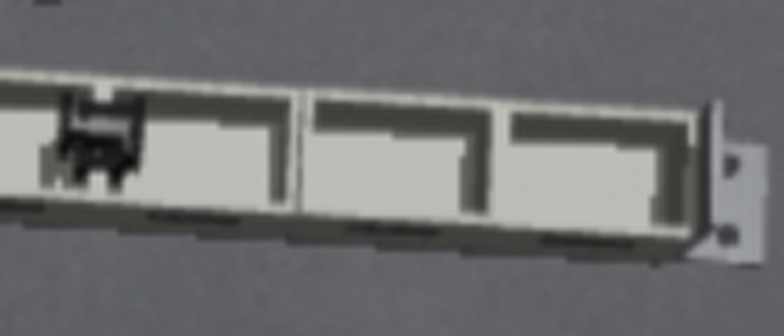

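```bash
cat >> h.py <<'E'
def push_end(fmax=12,y0=.400,ymin=.376):
    o=[np.pi,0,EY]; p=ef(0,y0); ctrl.command_gripper(0.0)
    ctrl.reach([*p,.16],o); ctrl.move_linear([*p,.03],o,vel=.15)
    d=ef(0,1)-ef(0,0); f0=F(); y=y0
    while y>ymin:
        y-=.001; ctrl.move_linear([*ef(0,y),.03],vel=.03); f=(F()-f0)[:2]@d
        if abs(f)>fmax: break
    print('push end y',round(y,4),'f',round(f,1)); 
    ctrl.move_linear([*ef(0,y0),.03],vel=.1); ctrl.move_linear([*ef(0,y0),.2],vel=.2)
E
python3 - <<'E'
from h import *
push_end()
im=top.img(); rowrect(im)
print(st()['time'])
c=im[130:270,290:450]; cv2.imwrite('pics/t8c.png',cv2.resize(c,None,fx=4.4,fy=4.2,interpolation=cv2.INTER_CUBIC))
E
```

```text
push end y 0.377 f 14.5
row [ 0.6215 -0.143 ] -0.0397 71.1 403.8
79.9083
```

View pics/t8c.png

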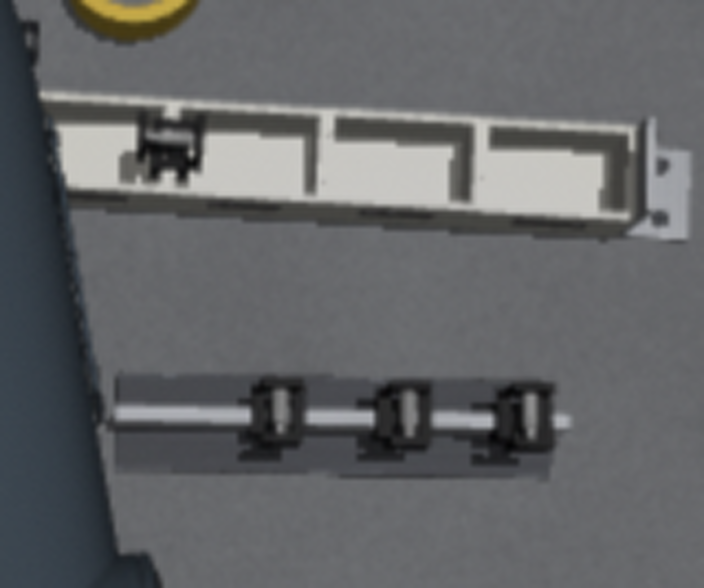

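```bash
python3 - <<'E'
from h import *
clip_pick(RX,CY[2]); ctrl.move_linear([RX,CY[2],.15],vel=.12)
print('w',st()['width'],F().round(1))
z=clip_place(.0525-.0015)
if .068<z<.074:
    clip_release()
    clip_pick(RX,CY[1]); ctrl.move_linear([RX,CY[1],.15],vel=.12); print('w',st()['width'],F().round(1))
im=top.img(); c=im[130:270,290:450]; cv2.imwrite('pics/t9c.png',cv2.resize(c,None,fx=4.4,fy=4.2,interpolation=cv2.INTER_CUBIC))
im=scn.img(); c=im[130:280,180:360]; cv2.imwrite('pics/s9c.png',cv2.resize(c,None,fx=4,fy=4,interpolation=cv2.INTER_CUBIC)); print(st()['time'])
E
```

```text
squeezed w 0.0318 F [-1.7  0.5 18.2] t 85.8667
w 0.03217291511907035 [-0.1  0.8 -1.5]
above [ 0.6166 -0.2422  0.1496] w 0.0321
down z 0.07 f [-4.2  1.6 15.4] w 0.0319
released F [-0.3  0.5  0.3] w 0.0699
t 93.375
squeezed w 0.0321 F [-1.3  1.2 18.1] t 96.7667
w 0.03215093052141668 [ 0.3 -0.3 -1. ]
97.6833
```

View pics/s9c.png

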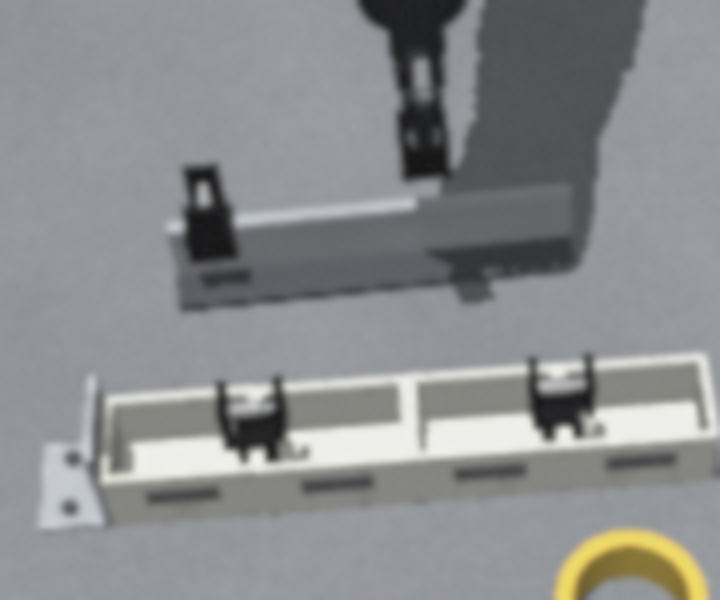

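View pics/t9c.png

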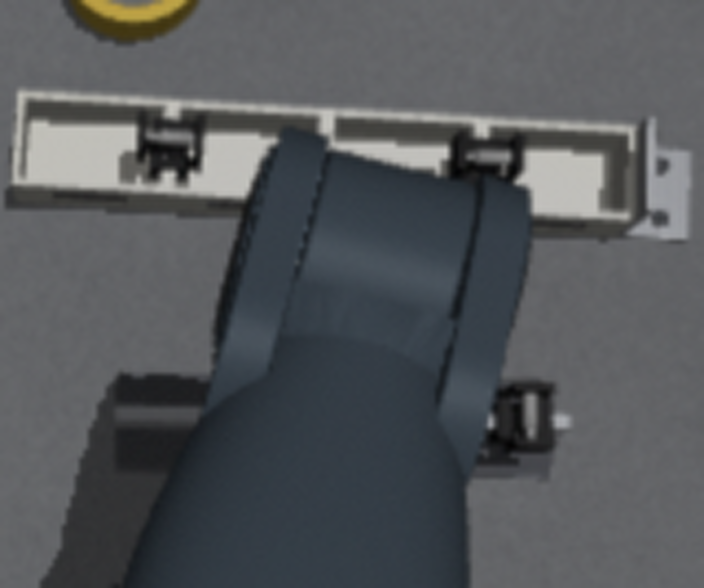

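Clips are down on seams 1 (scene crop (252,425)) and 3 (562,405), and the third clip is held. Now it goes onto seam 2.

```bash
python3 - <<'E'
from h import *
z=clip_place(.1575-.0015)
if .068<z<.074: clip_release()
ctrl.reach([.30,.40,.25],ori(-.1)); ctrl.wait(.3)
im=top.img(); cv2.imwrite('pics/t10.png',im); rowrect(im)
c=im[130:270,290:450]; cv2.imwrite('pics/t10c.png',cv2.resize(c,None,fx=4.4,fy=4.2,interpolation=cv2.INTER_CUBIC))
im=scn.img(); cv2.imwrite('pics/s10.png',im); c=im[130:280,180:360]; cv2.imwrite('pics/s10c.png',cv2.resize(c,None,fx=4,fy=4,interpolation=cv2.INTER_CUBIC)); print(st()['time'],st()['width'])
E
```

```text
above [ 0.6208 -0.1374  0.1498] w 0.0321
down z 0.071 f [-3.   0.8  9.6] w 0.0321
released F [-0.2  0.1  0. ] w 0.0703
t 104.1083
row [ 0.6215 -0.1352] -0.0389 70.4 419.4
106.7583 0.07020041137254611
```

View pics/s10c.png

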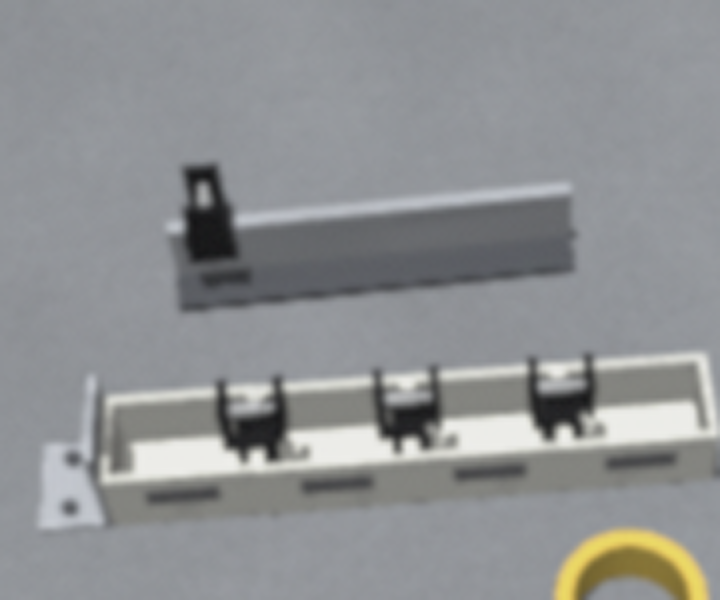

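View pics/t10c.png

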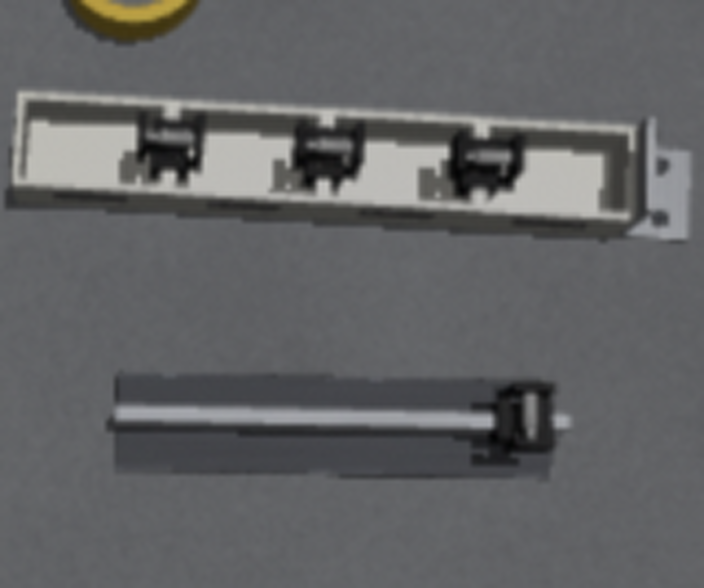

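View pics/s10.png

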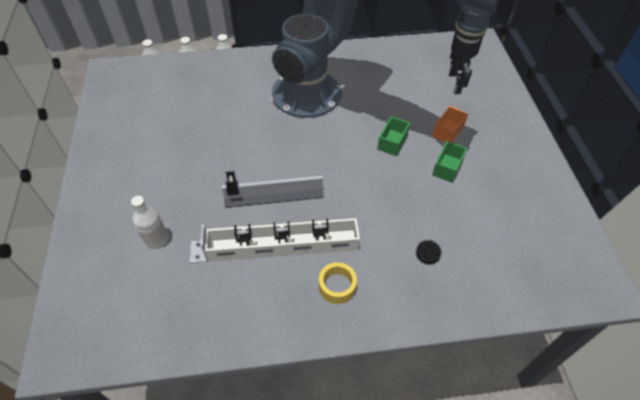

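```bash
python3 - <<'E'
from h import *
for z in (.102,): print(*[(top.proj([[*ef(0,y),z]])[0].round(1),scn.proj([[*ef(0,y),z]])[0].round(1)) for y in(.0525,.1575,.2625)])
a=cv2.imread('pics/t10.png')[...,:]; im=a; c=im[138:182,310:420]; cv2.imwrite('pics/t10d.png',cv2.resize(c,None,fx=7,fy=7,interpolation=cv2.INTER_CUBIC))
for n in ('t4','t10'):
    i=cv2.imread(f'pics/{n}.png'); h=cv2.cvtColor(i,cv2.COLOR_BGR2HSV); m=(h[...,1]>130)&(h[...,0]>15)&(h[...,0]<35)&(h[...,2]>80); y,x=np.where(m); print('tape px',x.mean().round(2),y.mean().round(2))
E
```

```text
(array([401. , 165.1]), array([241.8, 228. ])) (array([364.6, 162.9]), array([281.2, 225.1])) (array([328.2, 160.6]), array([320.2, 222.3]))
tape px 319.92 119.88
tape px 319.96 119.93
```

View pics/t10d.png

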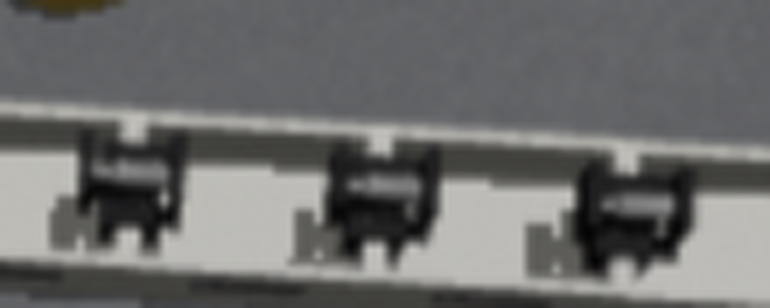

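The pictures agree: three clips at (243,235), (282,231) and (320,228) in the scene view, at mid seam to within a few mm. The row is closed, the tape centroid is unchanged, and the bottle and connector are at their starting pixels. The arm is clear, so I'm handing in.

```bash
python3 - <<'E'
from station import ctrl
print(ctrl.sign_off(), ctrl.read_state()['time'])
E
```

```text
the job is handed in; nothing more can be done
the job is handed in; nothing more can be done
```

I built the row and handed it in at about 107 s; the hand-in reports no verdict. Only three loose bins were present. All three stand beside the fixed bin, with one spring clip over each of the three seams and the fourth clip left on the rail.

**Mended on the way:**
- The third bin was knocked a few centimetres aside after I placed it, so I picked it up and placed it again.
- The first clip, put on seam 3, pulled open a gap of about 1.7 mm at seam 2. I pushed the row closed and set the last two clips 1.5 mm further towards the bracket; neither opened a gap.

**Last checks:**
- **Row:** the outline measures 419.4 mm against a nominal 420 mm. It is straight, and I saw no visible gaps in either view.
- **Clips:** each met the wall tops 0–1 mm above its height on the rail, so they are fully down. In the pictures they sit at mid seam to within a few mm. I could not measure the jaw openings directly.
- **Bystanders:** the tape roll's centre is unchanged to within 0.1 pixel. I judged the bottle and connector by eye, and they look unmoved.

No check failed in the end. The seam positions from the camera and from the arm disagreed by about 1.5 mm, which I corrected for.

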